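Run a tap to the bottom of a blind boss with a crank tap wrench

ROBOT

A 6-joint arm with a two-finger parallel gripper is mounted at the origin on a cart in front of the work surface, level with it; the furniture and walls round the work are solid. World frame = base frame: x ahead of the robot, y to its left, z up, the work surface at z = 0. Lengths are in m, angles in rad, forces in N, time in s.
With the tool pointing down it reaches from about 0.375 to 0.9 m from the base axis. Payload 3.1 kg.
Tool frame: the origin (TCP) lies between the finger pads; the fingertips stand 17 mm ahead of it and the grasp point (between the pads) lies 2 mm behind it (robot.nose_length is the distance from the TCP to the fingertips, in m); z points along the fingers, y is the line along which they close (so a half turn about z gives the same grasp; the last joint's range is limited). The gripper opens to 87 mm and grips with 3 to 60 N. Pads are 19 mm wide; open, the fingers measure 117 mm over their backs; the gripper's body (75 mm by 190 mm) begins 51 mm behind the grasp point.
Start: joints at [-1.341, 0.527, 1.433, -0, 1.181, -0.178], TCP at [0.248, -0.573, 0.24] pointing down, gripper open.
Joint ranges: [-3.08, 3.08], [-0.75, 2.2], [0.22, 2.44], [-1.43, 4.57], [0, 2.65], [-2.85, 2.85]. Speed limits (rad/s): [2.79, 2.79, 3.14, 3.14, 3.14, 3.14].

INTERFACE

Orientations are given as a unit quaternion [x, y, z, w].
In Python, from rig import robot, cams gives the robot as it stands.
- The arm moves only by the shell command python3 -m pendant 'ROWS' [FORCE]. ROWS is JSON, a list of rows, each an object with "jaw": the opening, from 0 (shut) to 1 (fully open); "linear": the shift along the tool's x, y, z in cm, a list of three; "twist": the turn about the tool's z in degrees. A call has 1 to 12 rows; each row shifts and turns the commanded pose from where the row before left it, along the tool's axes as they then stand; what a row does not reach is not made up. A row lasts 1/12 s, in which the tool goes at most 41.7 mm and 7.16 degrees, less where a joint would pass 70% of its speed; a pose out of reach is approached as far as the arm can. A call is refused whole if a number of a shift passes 4.17 or a number of a turn 7.16, either way. A call with a gripper value outside its range is refused whole. The fingers move at their own pace and stop on an object; FORCE is the grip in N (left out, the last holds). Time passes only in rows, so rows that do not move let the fingers close. It gives the time, the measured TCP pose, the force, the opening and the grip force at its end, in the units of the state.
- robot.get_obs(): the state, without advancing time (a new reading comes with each control period).
- cams.camera(name): name is "side" or "top"; returns a dict with "color" (480x640x3 uint8, blue, green, red), "depth" (480x640 float32, m along the optical axis (not along the pixel's ray), 0 where there is no reading), "fov_y" (degrees; the focal length in pixels is half the picture's height over the tangent of half this angle, whatever the lens; pixels are square), "cx", "cy" (the principal point, pixels), "k1" (the pictures are not rectified: a ray, as slopes to the right and down, at radius r is drawn at 1 + k1 r^2 times it, then the intrinsics apply), "view" (4x4, takes a point from world to camera coordinates). Camera axes: x right, y down, z forward; pixel columns grow to the right and rows downward; lengths in m; the calibration is good to about 2 mm. A picture is of the moment at which its call begins.
- robot.hand_in(): hands the job in; it is judged then, once.
The state is a dict: "time": time; "q": joint angles; "joint_velocities": joint speeds; "joint_torque": joint torques, N m; "position": TCP position; "tool_rot": TCP orientation; "ft_force": force on the tool from outside, world axes, zero at the start; "moment": the same for the moment, N m; "grip_width": finger opening in m; "grip_force": force on a finger pad.
Only numpy, scipy, OpenCV 4.12 (cv2) and the standard library are available. Lean on these libraries where they do the work, as an engineer would, in place of code of your own. Each camera call takes 0.05 s, during which the arm holds its last target. There are 200 camera calls.

TASK

Fit the crank tap wrench fully down over the square of the tap standing in the boss. With it work the tap down its tight thread: half a turn forward (clockwise from above) and no more, a quarter turn back, half forward and a quarter back again, then forward until you feel it come up firmly against the bottom of the blind hole, without forcing it. Let go, leaving the wrench on the tap, and leave the other things alone.

Things in the scene. Friction and masses are not known exactly. Their poses are not given: they have to be found in the camera images.
- boss: Grey casting bolted to the bench (fixed), plate 110 x 90 x 12 mm with an aluminium boss 51 mm across rising to 45 mm; origin at the bench surface under the boss's centre, z up. The tap's axis is vertical through this origin. Place and yaw vary.
- tap (a joint): Turn of the tap, rad; 0 at the start, + is forward = clockwise seen from above, sinking 2 mm a turn (not springy, it stays where it is left). At 0 the faces of its square lie along the boss's x and y axes. Turning costs about 0.1 N m in thread already worked, 0.2 (creeping) to 0.35 N m in fresh thread (farther than it has yet been).
- tap_square (a point): Centre of the top of the tap's square drive, 94 mm above the bench at the start; turns with the tap. Square 14x14 mm, 20 mm high, topped by a conical tip 4 mm high, 11 mm across at its root; at its foot a collar 23 mm across on which the wrench hub comes to rest (hub underside then 20 mm below this point).
- wrench: Loose dark steel crank tap wrench, 0.22 kg, lying flat, handle up. Origin: middle of the hub's underside, z up. Hub 30x30 mm, 24 high (grip across its +y/-y faces), square through hole 15.5 mm, sides along x and y, chamfered: about 0.1 rad of play either way on the tap at each reversal. Flat arms 14 mm wide, 10 high along x: +x to the handle, -x to a tail knob (20 mm across, 16 high) at x = -58 mm.
- wrench_hub (a point): Centre of the hub, 12 mm above its underside; about 8 mm below the top of the tap's square when fully fitted.
- wrench_handle (a point): Middle of the grip of the upright red handle, 60 mm from the hub axis along the wrench's +x, 48 mm above the underside. The handle is round, 18 mm across, from 12 to 62 mm above the underside, and spins freely about its own upright axis, so it can be held and led round in a circle without turning the hand.
- thread_worked (a joint): The farthest forward turn the tap has reached so far, rad (shown by the brass ring with a red pointer on top of the boss, carried along forward and left behind when the tap goes back).
- bottom_give (a joint): Springy give of the bottom of the blind hole, hidden inside, in m (0.001 m = 0.1 rad of tap turn): 0 until the tap reaches the bottom, at 5.2 to 6.1 rad of tap turn (different each time, not visible); then resistance steps up by 0.2 N m plus 0.25 N m per 0.001 m (firm: 0.5 to 0.7 N m in all). 0.0006 m is firm contact, beyond 0.003 m is forced. It stays yielded when let go.
- collet: Bystander: small steel spring collet, 30 mm across, 28 mm high, standing; leave alone.
- vee_block: Bystander: steel vee block 55 x 48 x 40 mm; leave alone.
- parts_tin: Bystander: round steel tin 64 mm across, 30 mm high; leave alone.
- tally_counter: Bystander: round grey tally counter 52 x 62 x 26 mm; leave alone.
There are look-alikes about, which are no part of the job. Leave any orange look-alike of the wrench alone.

How it is judged:
On the way, in this order (a step that is already met when the one before it is completed fails the run):
1. the wrench is fully down over the tap's square, the tap not yet turned (value of joint tap below 0.5 rad and horizontal distance between wrench_hub and tap_square below 0.003 m and z of wrench_hub in the frame of tap_square below -0.004 m and angle between wrench's own z axis and vertical below 0.15 rad), for 0.2 s.
2. half a turn forward (2.6 to 3.7 rad), and never farther so far (value of joint tap between 2.6 and 3.7 rad and value of joint thread_worked below 3.7 rad and horizontal distance between wrench_hub and tap_square below 0.003 m and z of wrench_hub in the frame of tap_square below -0.004 m and angle between wrench's own z axis and vertical below 0.15 rad), for 0.1 s.
3. a quarter turn back (to between 0.9 and 2.1 rad) (value of joint tap between 0.9 and 2.1 rad and value of joint thread_worked below 3.7 rad and horizontal distance between wrench_hub and tap_square below 0.003 m and z of wrench_hub in the frame of tap_square below -0.004 m and angle between wrench's own z axis and vertical below 0.15 rad), for 0.1 s.
4. half a turn forward again (4.1 to 5.15 rad), and never farther so far (value of joint tap between 4.1 and 5.15 rad and value of joint thread_worked below 5.15 rad and horizontal distance between wrench_hub and tap_square below 0.003 m and z of wrench_hub in the frame of tap_square below -0.004 m and angle between wrench's own z axis and vertical below 0.15 rad), for 0.1 s.
5. a quarter turn back again (to between 2.4 and 3.7 rad) (value of joint tap between 2.4 and 3.7 rad and value of joint thread_worked below 5.15 rad and horizontal distance between wrench_hub and tap_square below 0.003 m and z of wrench_hub in the frame of tap_square below -0.004 m and angle between wrench's own z axis and vertical below 0.15 rad), for 0.1 s.
6. forward until the tap is firmly against the bottom (value of joint tap above 5.1 rad and value of joint bottom_give above 0.0006 m and horizontal distance between wrench_hub and tap_square below 0.003 m and z of wrench_hub in the frame of tap_square below -0.004 m and angle between wrench's own z axis and vertical below 0.15 rad), for 0.1 s.
At the end, for the whole second after the job is handed in: The tap stands against the bottom of the hole (bottom give above 0.3 mm, not backed off), the wrench rests on its square (axes within 3 mm, hub centre more than 4 mm below the square's top, tilt under 0.15 rad), still and released (value of joint tap above 5.1 rad and value of joint bottom_give above 0.0003 m and horizontal distance between wrench_hub and tap_square below 0.003 m and z of wrench_hub in the frame of tap_square below -0.004 m and angle between wrench's own z axis and vertical below 0.15 rad and linear speed of wrench below 0.02 m/s); the robot touches nothing.
It fails at once if the bottom of the hole is forced (give beyond 3 mm) (value of joint bottom_give above 0.003 m).
It fails at once if a bystander is moved more than 30 mm (distance of any of collet, vee_block, parts_tin, tally_counter from where it was at the start of the episode above 0.03 m).
It also fails if it takes over 72 s, if anything falls off the work surface, if the arm or the gripper's body presses on something with over 40 N, if the wrist force passes 120 N, or if a joint passes its speed limit or range.

## Working session

There is one attempt and no reset: what is moved stays moved. The work goes in short steps, Python scripts to look and compute and a shell command to move; the robot and the scene stay as the last step left them, time stands still between calls to the robot, and variables do not carry over. Pictures are saved under pics/ and viewed, at most 10 in all, crops included, and the job is handed in when it is done.

```bash
ls; mkdir -p pics; python3 - <<'E'
from rig import robot,cams
import cv2
o=robot.get_obs()
print({k:(v if not hasattr(v,'round') else v) for k,v in o.items()})
for n in("top","side"):
    c=cams.camera(n); cv2.imwrite(f"pics/{n}0.png",c["color"])
    print(n,c["fov_y"],c["cx"],c["cy"],c["k1"],c["view"].round(4).tolist() if hasattr(c["view"],'round') else c["view"],(c["depth"]>0).mean())
E
```

```text
pics
{'time': 0.0, 'q': array([-1.34050142e+00,  5.28455267e-01,  1.43393695e+00, -3.90554672e-05,
        1.18135401e+00, -1.78494524e-01]), 'joint_velocities': array([ 0.00088651,  0.0021441 ,  0.00057427,  0.00037281,  0.0021519 ,
       -0.00061848]), 'joint_torque': array([-5.73041580e-04, -4.40040171e+01, -1.76593584e+01,  6.32813293e-02,
        5.82296192e-02, -1.70620501e-04]), 'position': array([ 0.24829357, -0.57279488,  0.23856726]), 'tool_rot': array([ 9.79181944e-01,  2.02981674e-01, -4.59373141e-05, -1.07595730e-03]), 'ft_force': array([ 0.68755189,  1.01598771, -0.69579743]), 'moment': array([-0.00277902, -0.04321159, -0.0397182 ]), 'grip_force': 0.0, 'grip_width': 0.08698181460299047}
top 45.95722507747306 324.286406307027 234.7403580491642 -0.13074117542627786 [[0.026, -0.9996, -0.0055, 0.1478], [-0.9959, -0.0254, -0.0868, 0.5501], [0.0867, 0.0078, -0.9962, 1.5445], [0.0, 0.0, 0.0, 1.0]] 0.9961328125
side 51.81024918225066 320.7306193091211 246.16225792688178 -0.06094644966386892 [[-0.9618, -0.2728, -0.0212, 0.5539], [-0.1079, 0.4491, -0.887, 0.0883], [0.2515, -0.8508, -0.4614, 1.1358], [0.0, 0.0, 0.0, 1.0]] 0.99375
```

View pics/top0.png

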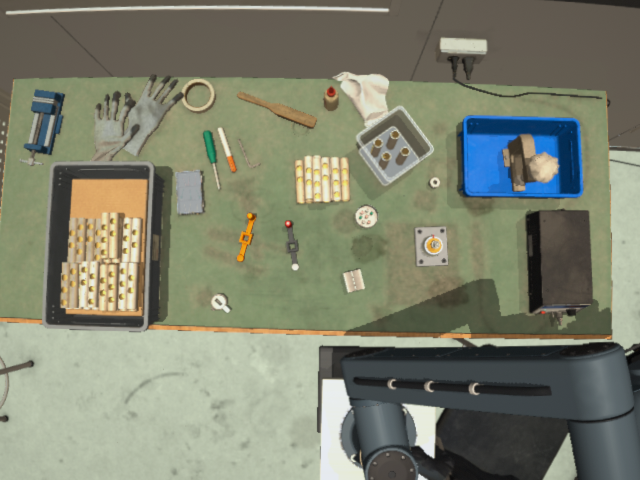

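View pics/side0.png

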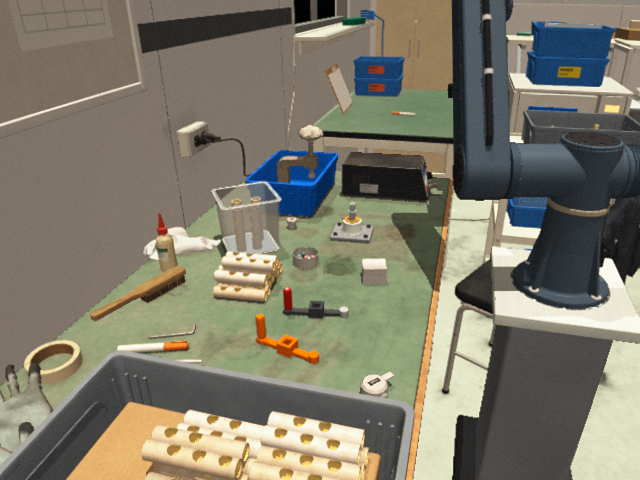

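The top view shows the dark wrench with its hub at about (291,245), red handle at (289,224) and tail at (295,267). The candidates are that dark wrench, an orange look-alike at (246,238), and the boss and tap at (432,246). By the description, the dark wrench with the red handle is the right one. Next I'll check it in a crop and measure.

```bash
cat > h.py <<'E'
import numpy as np,cv2
from rig import robot,cams
def K(c):
    f=240/np.tan(np.radians(c["fov_y"]/2)); return f
def ray(c,px):
    f=K(c); d=np.array([(px[0]-c["cx"])/f,(px[1]-c["cy"])/f]); s=d.copy()
    for _ in range(20): s=d/(1+c["k1"]*(s@s))
    V=np.array(c["view"]);R=V[:3,:3];return -R.T@V[:3,3],R.T@np.array([s[0],s[1],1])
def onz(c,px,z):
    o,d=ray(c,px);return o+d*(z-o[2])/d[2]
def proj(c,p):
    V=np.array(c["view"]);q=V[:3,:3]@np.array(p)+V[:3,3];s=q[:2]/q[2];s=s*(1+c["k1"]*(s@s));return s*K(c)+[c["cx"],c["cy"]]
def tri(c1,p1,c2,p2):
    a,u=ray(c1,p1);b,v=ray(c2,p2)
    t=np.linalg.lstsq(np.stack([u,-v],1),b-a,rcond=None)[0]
    P,Q=a+u*t[0],b+v*t[1];return (P+Q)/2,np.linalg.norm(P-Q)
def blob(m,box):
    x0,y0,x1,y1=box;mm=np.zeros_like(m,np.uint8);mm[y0:y1,x0:x1]=m[y0:y1,x0:x1]
    n,l,s,ce=cv2.connectedComponentsWithStats(mm.astype(np.uint8));i=1+np.argmax(s[1:,4]);return ce[i],s[i],l==i
E
python3 - <<'E'
from h import *
T=cams.camera("top");S=cams.camera("side")
def hsv(c):return cv2.cvtColor(c["color"],cv2.COLOR_BGR2HSV).astype(int)
t,s=hsv(T),hsv(S)
red=lambda h:((h[...,0]<8)|(h[...,0]>172))&(h[...,1]>150)&(h[...,2]>60)
rt,st_,_=blob(red(t),(275,210,305,240));print("red top",rt,st_,onz(T,rt,.055))
rs,ss,_=blob(red(s),(275,280,300,320));print("red side",rs,ss,tri(T,rt,S,rs))
dark=lambda h:(h[...,2]<75)&(h[...,1]<110)
dt,d,m=blob(dark(t),(275,215,310,275));print("dark top",dt,d)
wh=lambda h:(h[...,1]<60)&(h[...,2]>130)
wt,w,_=blob(wh(t),(285,258,305,278));print("tail top",wt,w,onz(T,wt,.016))
ws,w,_=blob(wh(s),(335,300,355,325));print("tail side",ws,w,tri(T,wt,S,ws))
a=cv2.resize(T["color"][205:285,260:330],None,fx=5,fy=5,interpolation=cv2.INTER_CUBIC)
b=cv2.resize(T["color"][215:280,400:465],None,fx=5,fy=5,interpolation=cv2.INTER_CUBIC)
e=cv2.resize(S["color"][195:250,320:385],None,fx=5,fy=5,interpolation=cv2.INTER_CUBIC)
im=np.zeros((600,800,3),np.uint8);im[:400,:350]=a;im[:325,360:685]=b;im[325:600,360:685]=e
cv2.imwrite("pics/crop.png",im)
E
```

```text
red top [288.         224.24137931] [285 221   7   7  29] [0.56965523 0.26129085 0.055     ]
red side [287.47741935 298.96129032] [284 287   8  24 155] (array([0.57229889, 0.26280696, 0.03769698]), np.float64(0.0017496899635837785))
dark top [290.2 243.2] [289 243   4   2   5]
tail top [294.77586207 266.79310345] [291 263   9   9  58] [0.45549357 0.24158896 0.016     ]
tail side [342.83870968 308.85483871] [335 306  14   7  62] (array([0.45695868, 0.24180555, 0.01786468]), np.float64(0.0031042090461440575))
```

View pics/crop.png

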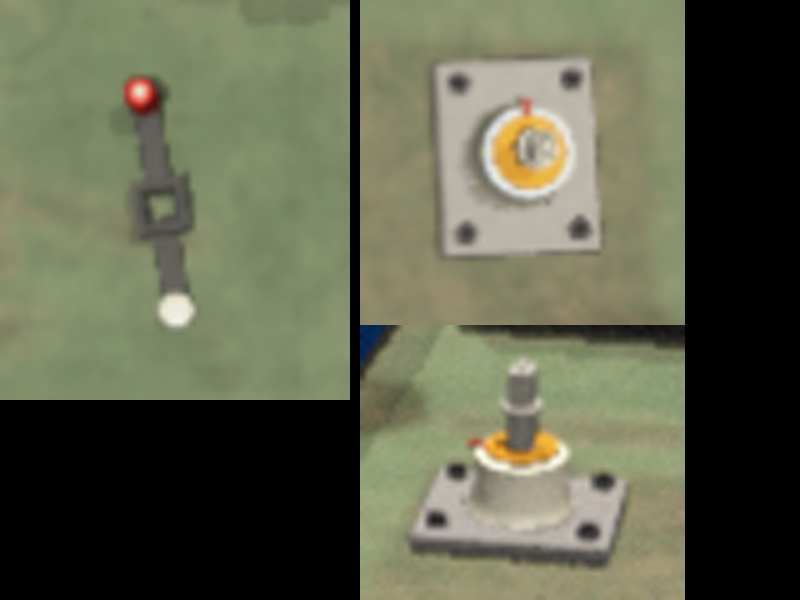

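The crop confirms the dark wrench: hub at about (292,246), red handle at (288,224), white tail at (295,267). The boss plate corners and holes are clear, and the tap is upright with its tip near (435,245).

```bash
python3 - <<'E'
from h import *
T=cams.camera("top");S=cams.camera("side")
A=lambda x,y:(260+x/5-.4,205+y/5-.4)
B=lambda x,y:(400+(x-360)/5-.4,215+y/5-.4)
C=lambda x,y:(320+(x-360)/5-.4,195+(y-325)/5-.4)
h,t,u=onz(T,A(142,95),.062),onz(T,A(176,310),.016),onz(T,A(161,207),.024)
print(h,t,u,"mid",t+(h-t)*58/118,"yaw",np.arctan2(*(h-t)[[1,0]]),np.linalg.norm((h-t)[:2]))
H=np.array([onz(T,B(*p),.012)[:2] for p in[(459,83),(571,79),(466,233),(580,228)]]);print(H,"boss",H.mean(0))
P=np.array([onz(T,B(*p),.012)[:2] for p in[(435,62),(590,58),(600,250),(443,255)]]);print(P,P.mean(0))
d=(H[0]+H[1]-H[2]-H[3]);e=(H[0]+H[2]-H[1]-H[3]);print("yaw",np.arctan2(d[1],d[0]),np.arctan2(-e[0],e[1]))
d=(P[0]+P[1]-P[2]-P[3]);print("yaw plate",np.arctan2(d[1],d[0]))
print("ring", onz(T,B(529,153),.047)); print("tip side",onz(S,C(523,362),.098),"tip top",onz(T,B(537,148),.096))
V=np.array(T["view"]);
for b in [(530,215,590,300),(395,120,400,180)]:
    q=[]
    for x in range(b[0],b[2],8):
        for y in range(b[1],b[3],8):
            o,dd=ray(T,(x,y));q.append(o+dd*T["depth"][y,x])
    q=np.array(q);print(b,q.min(0),q.max(0))
E
```

```text
[0.5706751  0.26083718 0.062     ] [0.45603101 0.24153786 0.016     ] [0.51257951 0.25109749 0.024     ] mid [0.5123815  0.25102397 0.03861017] yaw 0.16677745562557694 0.11625717875446379
[[ 0.5639785  -0.10422552]
 [ 0.56787036 -0.16756179]
 [ 0.47998031 -0.10919055]
 [ 0.48428225 -0.17339536]] boss [ 0.52402785 -0.13859331]
[[ 0.57545866 -0.0905548 ]
 [ 0.58001227 -0.17826872]
 [ 0.47223527 -0.18482769]
 [ 0.46739943 -0.09644612]] [ 0.52377641 -0.13752433]
yaw 0.06434715106941692 0.06415616242235513
yaw plate 0.05762013805181562
ring [ 0.52305918 -0.1376235   0.047     ]
tip side [ 0.52560291 -0.14493258  0.098     ] tip top [ 0.52223193 -0.13273288  0.096     ]
(530, 215, 590, 300) [ 0.3917958  -0.54341855  0.02241469] [ 0.61446535 -0.41028844  0.12386282]
(395, 120, 400, 180) [ 0.6929977  -0.03499052 -0.00331146] [ 0.86910306 -0.01806693  0.1444651 ]
```

```bash
R='{"jaw":0.7,"linear":[2.375,-2.7125,0],"twist":0}'
python3 -m pendant '[{"jaw":0.7,"linear":[2.375,-2.7125,0],"twist":0},{"jaw":0.7,"linear":[2.375,-2.7125,0],"twist":0},{"jaw":0.7,"linear":[2.375,-2.7125,0],"twist":0},{"jaw":0.7,"linear":[2.375,-2.7125,0],"twist":0},{"jaw":0.7,"linear":[2.375,-2.7125,0],"twist":0},{"jaw":0.7,"linear":[2.375,-2.7125,0],"twist":0},{"jaw":0.7,"linear":[2.375,-2.7125,0],"twist":0},{"jaw":0.7,"linear":[2.375,-2.7125,0],"twist":0},{"jaw":0.7,"linear":[2.375,-2.7125,0],"twist":0},{"jaw":0.7,"linear":[2.375,-2.7125,0],"twist":0},{"jaw":0.7,"linear":[2.375,-2.7125,0],"twist":0},{"jaw":0.7,"linear":[2.375,-2.7125,0],"twist":0}]' 20
python3 -m pendant '[{"jaw":0.7,"linear":[2.375,-2.7125,0],"twist":0},{"jaw":0.7,"linear":[2.375,-2.7125,0],"twist":0},{"jaw":0.7,"linear":[2.375,-2.7125,0],"twist":0},{"jaw":0.7,"linear":[2.375,-2.7125,0],"twist":0},{"jaw":0.7,"linear":[2.375,-2.7125,0],"twist":0},{"jaw":0.7,"linear":[2.375,-2.7125,0],"twist":0},{"jaw":0.7,"linear":[2.375,-2.7125,0],"twist":0},{"jaw":0.7,"linear":[2.375,-2.7125,0],"twist":0},{"jaw":0.7,"linear":[2.375,-2.7125,0],"twist":0},{"jaw":0.7,"linear":[2.375,-2.7125,0],"twist":0},{"jaw":0.7,"linear":[2.375,-2.7125,0],"twist":0},{"jaw":0.7,"linear":[2.375,-2.7125,0],"twist":0}]'
python3 -m pendant '[{"jaw":0.7,"linear":[0,0,0],"twist":7},{"jaw":0.7,"linear":[0,0,0],"twist":6.9},{"jaw":0.7,"linear":[0,0,0],"twist":0},{"jaw":0.7,"linear":[0,0,0],"twist":0},{"jaw":0.7,"linear":[0,0,0],"twist":0}]'
```

```text
time: 1.3
position: [0.3808, -0.1599, 0.2398]
tool_rot: [0.979, 0.203, 0.0, 0.0]
ft_force: [0.7, 0.3, 0.3]
grip_width: 0.0609
grip_force: 0.0
time: 2.3
position: [0.5129, 0.2524, 0.2396]
tool_rot: [0.979, 0.203, 0.0, 0.0]
ft_force: [0.0, 0.1, 0.6]
grip_width: 0.0609
grip_force: 0.0
time: 2.72
position: [0.5126, 0.2501, 0.2396]
tool_rot: [0.996, 0.084, -0.0, 0.0]
ft_force: [-0.2, -0.8, -0.4]
grip_width: 0.0607
grip_force: 0.0
```

```bash

python3 -m pendant '[{"jaw":0.7,"linear":[0,-0.1,3],"twist":0},{"jaw":0.7,"linear":[0,0,3],"twist":0},{"jaw":0.7,"linear":[0,0,3],"twist":0},{"jaw":0.7,"linear":[0,0,3],"twist":0},{"jaw":0.7,"linear":[0,0,3],"twist":0},{"jaw":0.7,"linear":[0,0,2.5],"twist":0},{"jaw":0.7,"linear":[0,0,2],"twist":0},{"jaw":0.7,"linear":[0,0,1.5],"twist":0},{"jaw":0.7,"linear":[0,0,0.9],"twist":0},{"jaw":0.7,"linear":[0,0,0],"twist":0}]'
python3 -m pendant '[{"jaw":0.2,"linear":[0,0,0],"twist":0},{"jaw":0.2,"linear":[0,0,0],"twist":0},{"jaw":0.2,"linear":[0,0,0],"twist":0},{"jaw":0.2,"linear":[0,0,0],"twist":0},{"jaw":0.2,"linear":[0,0,0],"twist":0},{"jaw":0.2,"linear":[0,0,0],"twist":0}]' 40
python3 - <<'E'
from h import *
c=cams.camera("side");a=cv2.resize(c["color"][230:350,240:400],(800,600));cv2.imwrite("pics/grasp.png",a)
E
```

```text
time: 3.55
position: [0.5116, 0.2506, 0.0189]
tool_rot: [0.997, 0.083, -0.002, 0.0]
ft_force: [-0.8, 0.1, 0.8]
grip_width: 0.0608
grip_force: 0.0
time: 4.05
position: [0.5129, 0.2518, 0.0213]
tool_rot: [0.997, 0.083, 0.001, -0.0]
ft_force: [-1.1, 0.0, 3.1]
grip_width: 0.0294
grip_force: 40.0
```

View pics/grasp.png

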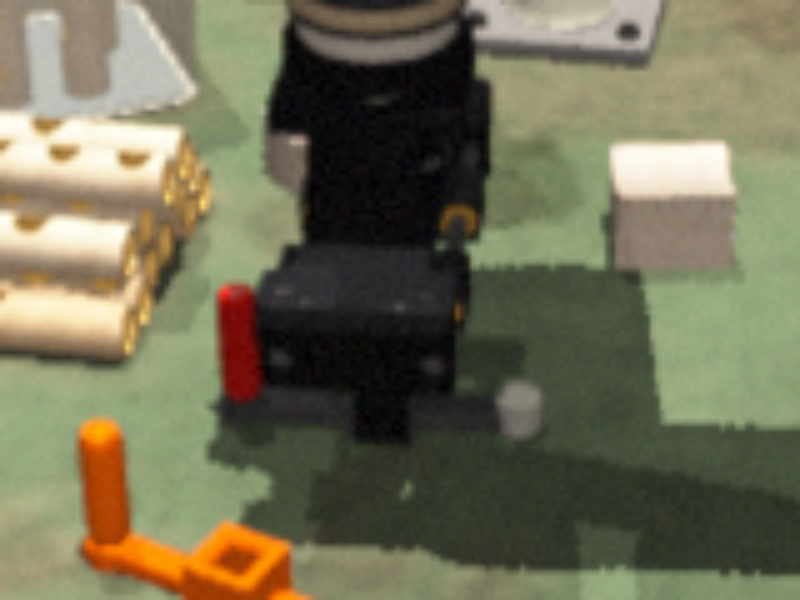

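The hub is gripped at 29.4 mm: the dark wrench sits between the fingers, with the red handle at (240,340) in the crop. Lifting and carrying it to the boss.

```bash

python3 -m pendant '[{"jaw":0.2,"linear":[0,0,-1],"twist":0},{"jaw":0.2,"linear":[0,0,-2],"twist":0},{"jaw":0.2,"linear":[0,0,-3],"twist":0},{"jaw":0.2,"linear":[0,0,-3],"twist":0},{"jaw":0.2,"linear":[0,0,-3],"twist":0},{"jaw":0.2,"linear":[0,0,-2],"twist":0},{"jaw":0.2,"linear":[0,0,-2],"twist":0},{"jaw":0.2,"linear":[0,0,0],"twist":0}]'
python3 -m pendant '[{"jaw":0.2,"linear":[-0.2,1.4,0],"twist":0},{"jaw":0.2,"linear":[-0.4,2.8,0],"twist":0},{"jaw":0.2,"linear":[-0.5,3.5,0],"twist":0},{"jaw":0.2,"linear":[-0.5,3.5,0],"twist":0},{"jaw":0.2,"linear":[-0.5,3.6,0],"twist":0},{"jaw":0.2,"linear":[-0.5,3.6,0],"twist":0},{"jaw":0.2,"linear":[-0.5,3.6,0],"twist":0},{"jaw":0.2,"linear":[-0.5,3.6,0],"twist":0},{"jaw":0.2,"linear":[-0.5,3.5,0],"twist":0},{"jaw":0.2,"linear":[-0.5,3.5,0],"twist":0},{"jaw":0.2,"linear":[-0.4,2.8,0],"twist":0},{"jaw":0.2,"linear":[-0.37,3.2,0],"twist":0}]'
python3 -m pendant '[{"jaw":0.2,"linear":[0,0,0],"twist":3},{"jaw":0.2,"linear":[0,0,0],"twist":2.9},{"jaw":0.2,"linear":[0,0,0],"twist":0},{"jaw":0.2,"linear":[0,0,0],"twist":0},{"jaw":0.2,"linear":[0,0,0],"twist":0},{"jaw":0.2,"linear":[0,0,0],"twist":0}]'
python3 - <<'E'
from h import *
for n in("side","top"):
  c=cams.camera(n);cv2.imwrite(f"pics/{n}2.png",c["color"])
a=cv2.resize(cv2.imread("pics/side2.png")[150:255,290:430],(800,600));cv2.imwrite("pics/over.png",a)
E
```

```text
time: 4.77
position: [0.5146, 0.2521, 0.1849]
tool_rot: [0.997, 0.083, 0.004, -0.001]
ft_force: [1.8, 0.2, -2.0]
grip_width: 0.0295
grip_force: 40.0
time: 5.77
position: [0.5209, -0.1395, 0.1784]
tool_rot: [0.997, 0.083, -0.002, -0.001]
ft_force: [0.5, 0.6, -2.4]
grip_width: 0.0298
grip_force: 40.0
time: 6.27
position: [0.5229, -0.1376, 0.1799]
tool_rot: [0.999, 0.032, -0.001, -0.0]
ft_force: [0.8, -0.4, -1.8]
grip_width: 0.0295
grip_force: 40.0
```

View pics/over.png

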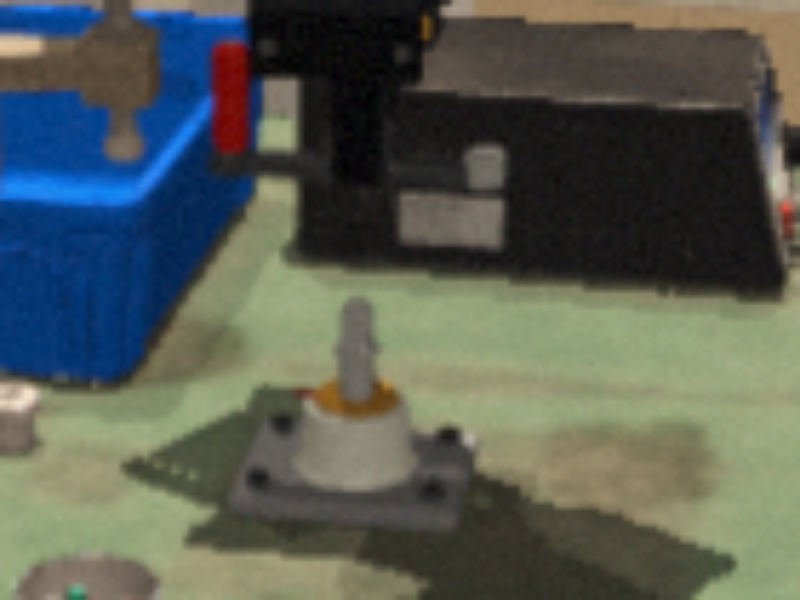

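```bash
python3 - <<'E'
from h import *
S=cams.camera("side");T=cams.camera("top")
for x,y in((.5229,-.1376),(.5241,-.1372),(.5237,-.138)):
  print(x,y,[proj(S,(x,y,z)).round(2).tolist() for z in(.098,.096,.0745,.1586,.045)])
h=cv2.cvtColor(S["color"],cv2.COLOR_BGR2HSV).astype(int)
g=S["color"].astype(int)
for r in (203,205,207,210,214,218): print(r,g[r,344:362].sum(1)//3)
for r in (176,179,181): print(r,g[r,340:366].sum(1)//3)
ht=cv2.cvtColor(T["color"],cv2.COLOR_BGR2HSV).astype(int)
red=lambda h:((h[...,0]<8)|(h[...,0]>172))&(h[...,1]>150)&(h[...,2]>60)
ys,xs=np.nonzero(red(ht)[190:260,400:470]);print("red top",list(zip(xs+400,ys+190)))
b,s,_=blob(red(h),(315,150,345,182));print("red side",b,s)
w=(h[...,1]<45)&(h[...,2]>110)
b,s,_=blob(w,(368,172,382,185));print("tail side",b,s)
E
```

```text
0.5229 -0.1376 [[352.58, 203.09], [352.58, 203.78], [352.52, 211.06], [352.76, 181.97], [352.43, 220.88]]
0.5241 -0.1372 [[352.12, 203.11], [352.11, 203.79], [352.05, 211.07], [352.29, 181.99], [351.97, 220.9]]
0.5237 -0.138 [[352.33, 203.01], [352.32, 203.69], [352.26, 210.97], [352.5, 181.9], [352.18, 220.79]]
203 [150 151 149 150 148 141 107 101 106 102  97 130 145 145 145 146 146 146]
205 [146 145 146 143 144 127 106 103 108 113 109 126 143 145 147 148 149 146]
207 [143 145 143 145 146 122 105 101 106 104 104 120 142 145 143 143 147 144]
210 [148 145 147 147 132 110 105 101 102 109  91  95 120 137 143 142 144 144]
214 [138 143 135 138 139 110  95  98 104  97  99 114 141 149 144 143 146 145]
218 [ 79  98  91  92  86  84  89 103 107 104  96  67  62  79  76 115 132 146]
176 [91 88 54 38 27 32 39 31 17 12 11 11 10  6  8  8 20 26 25 17 27 26 29 42
 33 30]
179 [37 38 37 39 41 40 38 32 18 17 11 11 19 13 15 13 22 32 43 40 40 41 37 38
 38 42]
181 [126  98  48  25  26  30  34  32  19  17  18  13   3  14   6  10  20  26
  40  38  38  37  32  31  34  36]
red top [(np.int64(444), np.int64(213
[... 470 characters left out ...]
.int64(217)), (np.int64(441), np.int64(217)), (np.int64(442), np.int64(217)), (np.int64(443), np.int64(217)), (np.int64(444), np.int64(217)), (np.int64(439), np.int64(218)), (np.int64(440), np.int64(218)), (np.int64(441), np.int64(218)), (np.int64(442), np.int64(218)), (np.int64(443), np.int64(218)), (np.int64(444), np.int64(218)), (np.int64(439), np.int64(219)), (np.int64(440), np.int64(219)), (np.int64(441), np.int64(219)), (np.int64(442), np.int64(219)), (np.int64(443), np.int64(219)), (np.int64(440), np.int64(220)), (np.int64(441), np.int64(220)), (np.int64(442), np.int64(220))]
red side [329.96039604 166.72277228] [327 157   7  20 101]
tail side [374.875  177.6875] [372 176   6   6  16]
```

```bash
python3 - <<'E'
from h import *
S=cams.camera("side");T=cams.camera("top")
print("handle top view",onz(T,(441.2,217.6),.2206), "exp if hub=tcp",.5229+.06*np.cos(.063),-.1376+.06*np.sin(.063))
x,y,z=.5229,-.1376,.1586;u=np.array([np.cos(.063),np.sin(.063)])
print("side exp red",proj(S,(x+.06*u[0],y+.06*u[1],z+.037)),"tail",proj(S,(x-.058*u[0],y-.058*u[1],z+.008)))
E
```

```text
handle top view [ 0.57834926 -0.12384474  0.2206    ] exp if hub=tcp 0.5827809693771926 -0.1338224999738286
side exp red [330.4384617  167.53463746] tail [374.62200345 180.30632821]
```

```bash

python3 -m pendant '[{"jaw":0.2,"linear":[0.12,-0.03,1.5],"twist":0},{"jaw":0.2,"linear":[0,0,1.5],"twist":0},{"jaw":0.2,"linear":[0,0,1.5],"twist":0},{"jaw":0.2,"linear":[0,0,1],"twist":0},{"jaw":0.2,"linear":[0,0,0],"twist":0},{"jaw":0.2,"linear":[0,0,0],"twist":0},{"jaw":0.2,"linear":[0,0,0],"twist":0}]'
python3 -m pendant '[{"jaw":0.2,"linear":[0,0,0.25],"twist":0},{"jaw":0.2,"linear":[0,0,0.25],"twist":0},{"jaw":0.2,"linear":[0,0,0.25],"twist":0},{"jaw":0.2,"linear":[0,0,0.25],"twist":0},{"jaw":0.2,"linear":[0,0,0],"twist":0},{"jaw":0.2,"linear":[0,0,0],"twist":0}]'
python3 - <<'E'
from h import *
c=cams.camera("side")
a=cv2.resize(c["color"][170:260,300:420],(800,600),interpolation=cv2.INTER_CUBIC);cv2.imwrite("pics/fit.png",a)
E
```

```text
time: 7.15
position: [0.5252, -0.138, 0.1261]
tool_rot: [0.999, 0.032, 0.001, 0.0]
ft_force: [-1.3, 0.2, -2.4]
grip_width: 0.0296
grip_force: 40.0
time: 7.65
position: [0.5246, -0.1377, 0.1155]
tool_rot: [1.0, 0.032, -0.0, -0.0]
ft_force: [-0.8, -0.2, -2.6]
grip_width: 0.0295
grip_force: 40.0
```

View pics/fit.png

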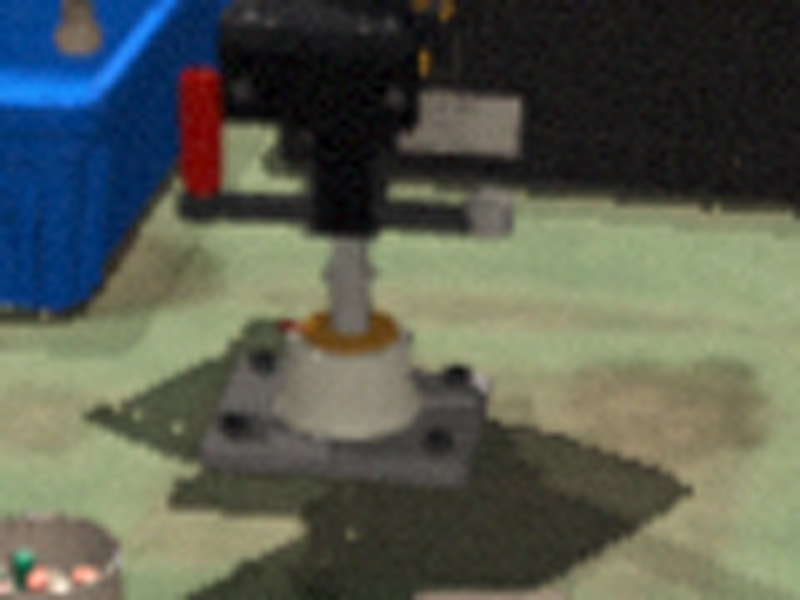

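The hub is over the tap tip, with the finger at column ~347 and the tap at ~350 in the crop, and there is no contact force. Continuing down.

```bash

python3 -m pendant '[{"jaw":0.2,"linear":[0,0,0.15],"twist":0},{"jaw":0.2,"linear":[0,0,0.15],"twist":0},{"jaw":0.2,"linear":[0,0,0.15],"twist":0},{"jaw":0.2,"linear":[0,0,0.15],"twist":0},{"jaw":0.2,"linear":[0,0,0],"twist":0}]'
python3 -c "
from h import *
o=robot.get_obs();print(o['ft_force'],o['moment'])"
```

```text
time: 8.12
position: [0.524, -0.1375, 0.1093]
tool_rot: [0.999, 0.032, -0.001, -0.0]
ft_force: [-1.6, 0.6, -1.5]
grip_width: 0.0297
grip_force: 40.0
[-1.59503133  0.6414158  -1.47243622] [0.0366641  0.33858457 0.01893202]
```

```bash

python3 -m pendant '[{"jaw":0.2,"linear":[0,0,0.2],"twist":0},{"jaw":0.2,"linear":[0,0,0.2],"twist":0},{"jaw":0.2,"linear":[0,0,0.2],"twist":0},{"jaw":0.2,"linear":[0,0,0.2],"twist":0},{"jaw":0.2,"linear":[0,0,0.2],"twist":0},{"jaw":0.2,"linear":[0,0,0.2],"twist":0},{"jaw":0.2,"linear":[0,0,0.15],"twist":0},{"jaw":0.2,"linear":[0,0,0],"twist":0},{"jaw":0.2,"linear":[0,0,0],"twist":0}]'
python3 -c "
from h import *
o=robot.get_obs();print(o['ft_force'],o['moment'])"
```

```text
time: 8.87
position: [0.524, -0.1375, 0.0955]
tool_rot: [0.999, 0.032, -0.001, -0.0]
ft_force: [-3.9, -1.4, -4.0]
grip_width: 0.0297
grip_force: 40.0
[-3.92815617 -1.43223931 -3.98327067] [-0.12963484  0.66629614 -0.04120064]
```

```bash

python3 -m pendant '[{"jaw":0.6,"linear":[0,0,0],"twist":0},{"jaw":0.6,"linear":[0,0,0],"twist":0},{"jaw":0.6,"linear":[0,0,0],"twist":0},{"jaw":0.6,"linear":[0,0,0],"twist":0},{"jaw":0.6,"linear":[0,0,0],"twist":0}]'
python3 -m pendant '[{"jaw":0.6,"linear":[0,0,-1],"twist":0},{"jaw":0.6,"linear":[0,0,-2],"twist":0},{"jaw":0.6,"linear":[0,0,-2],"twist":0},{"jaw":0.6,"linear":[0,0,-1.8],"twist":0},{"jaw":0.6,"linear":[0,0,0],"twist":0},{"jaw":0.6,"linear":[2,0,0],"twist":0},{"jaw":0.6,"linear":[2,0,0],"twist":0},{"jaw":0.6,"linear":[2,0,0],"twist":0},{"jaw":0.6,"linear":[0,0,0],"twist":0},{"jaw":0.6,"linear":[0,0,0],"twist":0}]'
python3 - <<'E'
from h import *
c=cams.camera("side")
a=cv2.resize(c["color"][170:260,300:420],(800,600),interpolation=cv2.INTER_CUBIC);cv2.imwrite("pics/rel.png",a)
E
```

```text
time: 9.28
position: [0.5257, -0.1381, 0.0966]
tool_rot: [1.0, 0.032, 0.001, 0.0]
ft_force: [-0.2, 0.6, 0.6]
grip_width: 0.0501
grip_force: 0.0
time: 10.12
position: [0.5847, -0.1338, 0.1637]
tool_rot: [0.999, 0.032, -0.0, 0.0]
ft_force: [-0.5, -0.0, 0.4]
grip_width: 0.0526
grip_force: 0.0
```

View pics/rel.png

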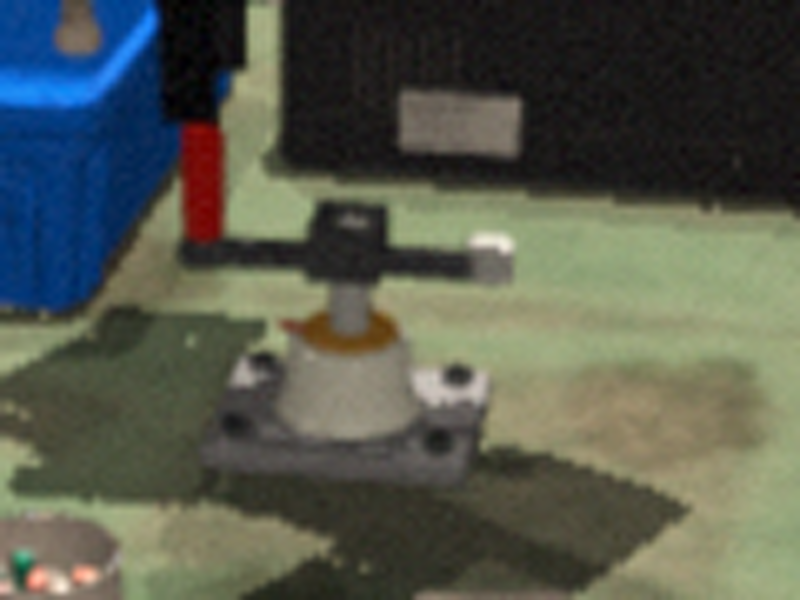

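The wrench is down on the square (hub at (348,240) in the crop, tilt nil) and the handle is at (203,185) under the fingers. Next is gripping the handle.

```bash

python3 -m pendant '[{"jaw":0.6,"linear":[0,0,1],"twist":0},{"jaw":0.6,"linear":[0,0,1],"twist":0},{"jaw":0.6,"linear":[0,0,1],"twist":0},{"jaw":0.6,"linear":[0,0,1],"twist":0},{"jaw":0.6,"linear":[0,0,0.1],"twist":0},{"jaw":0.6,"linear":[0,0,0],"twist":0},{"jaw":0.6,"linear":[0,0,0],"twist":0}]'
python3 -m pendant '[{"jaw":0.05,"linear":[0,0,0],"twist":0},{"jaw":0.05,"linear":[0,0,0],"twist":0},{"jaw":0.05,"linear":[0,0,0],"twist":0},{"jaw":0.05,"linear":[0,0,0],"twist":0},{"jaw":0.05,"linear":[0,0,0],"twist":0},{"jaw":0.05,"linear":[0,0,0],"twist":0},{"jaw":0.05,"linear":[0,0,0],"twist":0}]' 50
python3 - <<'E'
import numpy as np
# rows of 10deg clockwise, tool x initially along the arm; no twist. wrench world angle -> tool frame: tool x=radial, tool y = radial clockwise 90
for s in (10,):
  for k in range(0,36):
    a,b=np.radians([s*k,s*(k+1)]);print(s*(k+1),np.round(6*(np.array([np.cos(b),np.sin(b)])-[np.cos(a),np.sin(a)]),2).tolist(),end=' ')
E
```

```text
time: 10.75
position: [0.5845, -0.134, 0.1227]
tool_rot: [1.0, 0.032, -0.0, -0.0]
ft_force: [-0.2, 0.4, 1.2]
grip_width: 0.0525
grip_force: 0.0
time: 11.33
position: [0.5846, -0.1339, 0.1232]
tool_rot: [1.0, 0.032, 0.0, 0.0]
ft_force: [1.3, -0.1, 1.6]
grip_width: 0.0165
grip_force: 50.0
10 [-0.09, 1.04] 20 [-0.27, 1.01] 30 [-0.44, 0.95] 40 [-0.6, 0.86] 50 [-0.74, 0.74] 60 [-0.86, 0.6] 70 [-0.95, 0.44] 80 [-1.01, 0.27] 90 [-1.04, 0.09] 100 [-1.04, -0.09] 110 [-1.01, -0.27] 120 [-0.95, -0.44] 130 [-0.86, -0.6] 140 [-0.74, -0.74] 150 [-0.6, -0.86] 160 [-0.44, -0.95] 170 [-0.27, -1.01] 180 [-0.09, -1.04] 190 [0.09, -1.04] 200 [0.27, -1.01] 210 [0.44, -0.95] 220 [0.6, -0.86] 230 [0.74, -0.74] 240 [0.86, -0.6] 250 [0.95, -0.44] 260 [1.01, -0.27] 270 [1.04, -0.09] 280 [1.04, 0.09] 290 [1.01, 0.27] 300 [0.95, 0.44] 310 [0.86, 0.6] 320 [0.74, 0.74] 330 [0.6, 0.86] 340 [0.44, 0.95] 350 [0.27, 1.01] 360 [0.09, 1.04]
```

```bash

python3 -m pendant '[{"jaw":0.05,"linear":[-0.09,1.04,0],"twist":0},{"jaw":0.05,"linear":[-0.27,1.01,0.01],"twist":0},{"jaw":0.05,"linear":[-0.44,0.95,0],"twist":0},{"jaw":0.05,"linear":[-0.6,0.86,0.01],"twist":0},{"jaw":0.05,"linear":[-0.74,0.74,0],"twist":0},{"jaw":0.05,"linear":[-0.86,0.6,0.01],"twist":0},{"jaw":0.05,"linear":[-0.95,0.44,0.01],"twist":0},{"jaw":0.05,"linear":[-1.01,0.27,0],"twist":0},{"jaw":0.05,"linear":[-1.04,0.09,0.01],"twist":0},{"jaw":0.05,"linear":[0,0,0],"twist":0},{"jaw":0.05,"linear":[0,0,0],"twist":0}]'
python3 - <<'E'
from h import *
o=robot.get_obs();print(o["position"],o["ft_force"],o["moment"])
T=cams.camera("top");S=cams.camera("side")
cv2.imwrite("pics/t3.png",T["color"]);cv2.imwrite("pics/s3.png",S["color"])
a=cv2.resize(S["color"][170:260,300:400],(400,360),interpolation=cv2.INTER_CUBIC)
b=cv2.resize(T["color"][200:290,390:490],(400,360),interpolation=cv2.INTER_CUBIC);cv2.imwrite("pics/q.png",np.hstack([a,b]))
E
```

```text
time: 12.25
position: [0.5283, -0.1975, 0.1225]
tool_rot: [1.0, 0.031, 0.0, -0.001]
ft_force: [0.8, 4.5, 0.8]
grip_width: 0.017
grip_force: 50.0
[ 0.52825856 -0.19745513  0.12253321] [0.84774679 4.48476101 0.83276655] [ 0.86205084 -0.33688693 -0.00165822]
```

View pics/q.png

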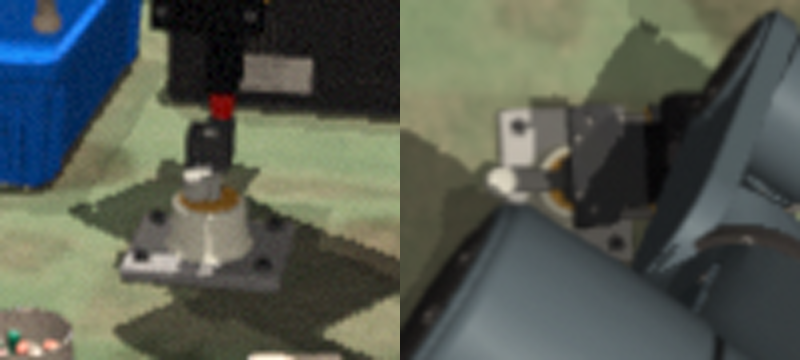

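Turning works: the tail knob is at (503,180), pointing opposite the handle. Continuing to 180°.

```bash

python3 -m pendant '[{"jaw":0.05,"linear":[-1.04,-0.09,0.01],"twist":0},{"jaw":0.05,"linear":[-1.01,-0.27,0],"twist":0},{"jaw":0.05,"linear":[-0.95,-0.44,0.01],"twist":0},{"jaw":0.05,"linear":[-0.86,-0.6,0],"twist":0},{"jaw":0.05,"linear":[-0.74,-0.74,0.01],"twist":0},{"jaw":0.05,"linear":[-0.6,-0.86,0],"twist":0},{"jaw":0.05,"linear":[-0.44,-0.95,0.01],"twist":0},{"jaw":0.05,"linear":[-0.27,-1.01,0.01],"twist":0},{"jaw":0.05,"linear":[-0.09,-1.04,0],"twist":0},{"jaw":0.05,"linear":[0,0,0],"twist":0},{"jaw":0.05,"linear":[0,0,0],"twist":0},{"jaw":0.05,"linear":[0,0,0],"twist":0}]'
python3 - <<'E'
from h import *
o=robot.get_obs();print(o["position"],o["ft_force"],o["moment"])
S=cams.camera("side");T=cams.camera("top")
cv2.imwrite("pics/s4.png",S["color"])
a=cv2.resize(S["color"][170:260,300:400],(400,360),interpolation=cv2.INTER_CUBIC)
b=cv2.resize(T["color"][200:290,390:490],(400,360),interpolation=cv2.INTER_CUBIC);cv2.imwrite("pics/q2.png",np.hstack([a,b]))
E
```

```text
time: 13.35
position: [0.4643, -0.1432, 0.1224]
tool_rot: [0.999, 0.032, -0.001, 0.001]
ft_force: [-4.4, -3.7, 3.9]
grip_width: 0.0167
grip_force: 50.0
[ 0.46432252 -0.14323156  0.12235567] [-4.3760371  -3.74439624  3.9256849 ] [-0.68395496  0.61482407 -0.07878809]
```

View pics/q2.png

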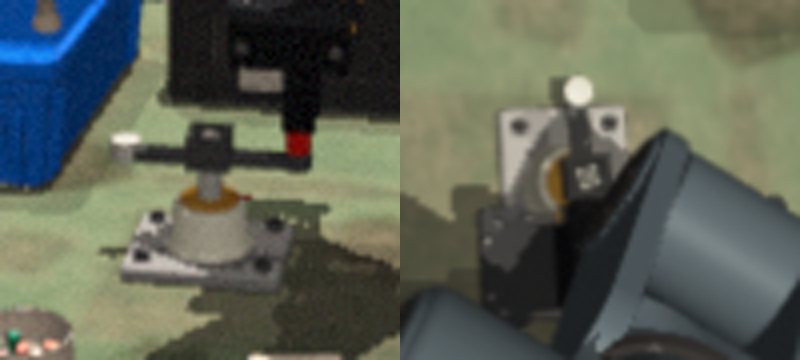

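Half a turn is done: the tail is now at (578,90) and the pointer at (245,198). Next, back 100° including the play, then a check.

```bash

python3 -m pendant '[{"jaw":0.05,"linear":[0.09,1.04,0],"twist":0},{"jaw":0.05,"linear":[0.27,1.01,0],"twist":0},{"jaw":0.05,"linear":[0.44,0.95,-0.01],"twist":0},{"jaw":0.05,"linear":[0.6,0.86,0],"twist":0},{"jaw":0.05,"linear":[0.74,0.74,-0.01],"twist":0},{"jaw":0.05,"linear":[0.86,0.6,0],"twist":0},{"jaw":0.05,"linear":[0.95,0.44,-0.01],"twist":0},{"jaw":0.05,"linear":[1.01,0.27,0],"twist":0},{"jaw":0.05,"linear":[1.04,0.09,-0.01],"twist":0},{"jaw":0.05,"linear":[1.04,-0.09,-0.01],"twist":0},{"jaw":0.05,"linear":[0,0,0],"twist":0},{"jaw":0.05,"linear":[0,0,0],"twist":0}]'
python3 -m pendant '[{"jaw":0.05,"linear":[0,0,0],"twist":0}]'
python3 - <<'E'
from h import *
o=robot.get_obs();print(o["position"],o["ft_force"],o["moment"])
S=cams.camera("side")
cv2.imwrite("pics/s5.png",S["color"])
E
```

```text
time: 14.45
position: [0.5397, -0.1956, 0.1222]
tool_rot: [0.999, 0.032, 0.0, -0.0]
ft_force: [-0.8, 3.9, 2.8]
grip_width: 0.0165
grip_force: 50.0
time: 14.53
position: [0.5391, -0.1958, 0.1223]
tool_rot: [0.999, 0.032, 0.0, -0.0]
ft_force: [-0.2, 2.4, 1.4]
grip_width: 0.0169
grip_force: 50.0
[ 0.53912733 -0.19575306  0.12233437] [-0.186055    2.36976596  1.40556059] [0.75332026 0.08302331 0.02752378]
```

```bash

python3 -m pendant '[{"jaw":0.05,"linear":[-1.04,0.09,0.01],"twist":0},{"jaw":0.05,"linear":[-1.04,-0.09,0.01],"twist":0},{"jaw":0.05,"linear":[-1.01,-0.27,0],"twist":0},{"jaw":0.05,"linear":[-0.95,-0.44,0.01],"twist":0},{"jaw":0.05,"linear":[-0.86,-0.6,0],"twist":0},{"jaw":0.05,"linear":[-0.74,-0.74,0.01],"twist":0},{"jaw":0.05,"linear":[-0.6,-0.86,0],"twist":0},{"jaw":0.05,"linear":[-0.44,-0.95,0.01],"twist":0},{"jaw":0.05,"linear":[-0.27,-1.01,0],"twist":0},{"jaw":0.05,"linear":[-0.09,-1.04,0],"twist":0}]'
python3 -m pendant '[{"jaw":0.05,"linear":[0.09,-1.04,0.01],"twist":0},{"jaw":0.05,"linear":[0.27,-1.01,0],"twist":0},{"jaw":0.05,"linear":[0.44,-0.95,0.01],"twist":0},{"jaw":0.05,"linear":[0.6,-0.86,0],"twist":0},{"jaw":0.05,"linear":[0.74,-0.74,0.01],"twist":0},{"jaw":0.05,"linear":[0.86,-0.6,0],"twist":0},{"jaw":0.05,"linear":[0.95,-0.44,0.01],"twist":0},{"jaw":0.05,"linear":[1.01,-0.27,0],"twist":0},{"jaw":0.05,"linear":[1.04,-0.09,0.01],"twist":0},{"jaw":0.05,"linear":[0,0,0],"twist":0},{"jaw":0.05,"linear":[0,0,0],"twist":0},{"jaw":0.05,"linear":[0,0,0],"twist":0}]'
python3 - <<'E'
from h import *
o=robot.get_obs();print(o["position"],o["ft_force"],o["moment"])
S=cams.camera("side");T=cams.camera("top")
a=cv2.resize(S["color"][170:260,300:400],(400,360),interpolation=cv2.INTER_CUBIC)
b=cv2.resize(T["color"][200:290,390:490],(400,360),interpolation=cv2.INTER_CUBIC);cv2.imwrite("pics/q3.png",np.hstack([a,b]))
E
```

```text
time: 15.42
position: [0.464, -0.1414, 0.1223]
tool_rot: [0.999, 0.032, -0.0, 0.001]
ft_force: [-1.3, -6.1, 2.7]
grip_width: 0.0165
grip_force: 50.0
time: 16.42
position: [0.5201, -0.0771, 0.1216]
tool_rot: [0.999, 0.032, -0.0, -0.0]
ft_force: [-1.3, -0.3, 4.2]
grip_width: 0.0169
grip_force: 50.0
[ 0.52012694 -0.07712858  0.12161215] [-1.25704319 -0.27329629  4.24140389] [-0.26184105  0.26661818  0.01309358]
```

View pics/q3.png

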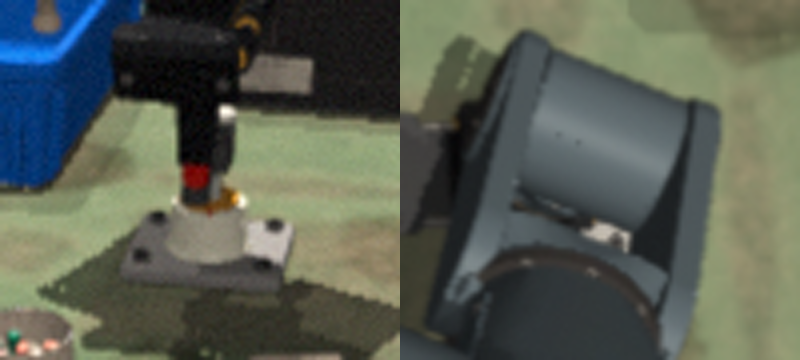

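The handle has reached the side opposite the half-quarter mark (red at (197,177), tail behind), with the wrench at 270°. Next, back 100°.

```bash

python3 -m pendant '[{"jaw":0.05,"linear":[-1.04,0.09,0],"twist":0},{"jaw":0.05,"linear":[-1.01,0.27,-0.01],"twist":0},{"jaw":0.05,"linear":[-0.95,0.44,0],"twist":0},{"jaw":0.05,"linear":[-0.86,0.6,-0.01],"twist":0},{"jaw":0.05,"linear":[-0.74,0.74,0],"twist":0},{"jaw":0.05,"linear":[-0.6,0.86,-0.01],"twist":0},{"jaw":0.05,"linear":[-0.44,0.95,0],"twist":0},{"jaw":0.05,"linear":[-0.27,1.01,-0.01],"twist":0},{"jaw":0.05,"linear":[-0.09,1.04,-0.01],"twist":0},{"jaw":0.05,"linear":[0.09,1.04,-0.01],"twist":0},{"jaw":0.05,"linear":[0,0,0],"twist":0},{"jaw":0.05,"linear":[0,0,0],"twist":0}]'
python3 -m pendant '[{"jaw":0.05,"linear":[0,0,0],"twist":0}]'
python3 - <<'E'
from h import *
for _ in range(6):
  o=robot.get_obs();print(o["position"],o["ft_force"],o["moment"]);cams.camera("side")
E
```

```text
time: 17.52
position: [0.4661, -0.1533, 0.122]
tool_rot: [1.0, 0.031, -0.0, 0.0]
ft_force: [-3.6, -0.5, 4.9]
grip_width: 0.0167
grip_force: 50.0
time: 17.6
position: [0.466, -0.1523, 0.122]
tool_rot: [0.999, 0.032, -0.0, 0.0]
ft_force: [-2.6, -0.9, 4.8]
grip_width: 0.0166
grip_force: 50.0
[ 0.46601677 -0.15234378  0.122013  ] [-2.55585321 -0.93894035  4.75259664] [-0.17050515  0.37425352 -0.0424608 ]
[ 0.46598539 -0.15196044  0.12204934] [-2.82453326 -0.89076136  5.32113681] [-0.14802627  0.41904772  0.00368956]
[ 0.46596419 -0.15169557  0.12207518] [-2.01051032 -1.23488715  3.97087411] [-0.15046161  0.4538136  -0.00963589]
[ 0.46597084 -0.15152238  0.12207155] [-2.56846632 -0.14652392  4.61184381] [-0.14304787  0.46345369  0.02274107]
[ 0.46595332 -0.15142568  0.12208122] [-3.90553913 -0.33692062  4.24311843] [-0.17842738  0.48274363 -0.03014609]
[ 0.46597185 -0.15141666  0.12209596] [-3.19830713 -0.8395971   5.39884608] [-0.20299891  0.56799658 -0.03981537]
```

```bash

python3 -m pendant '[{"jaw":0.05,"linear":[-0.09,-1.04,0],"twist":0},{"jaw":0.05,"linear":[0.09,-1.04,0.01],"twist":0},{"jaw":0.05,"linear":[0.27,-1.01,0],"twist":0},{"jaw":0.05,"linear":[0.44,-0.95,0.01],"twist":0},{"jaw":0.05,"linear":[0.6,-0.86,0],"twist":0},{"jaw":0.05,"linear":[0.74,-0.74,0.01],"twist":0},{"jaw":0.05,"linear":[0.86,-0.6,0],"twist":0},{"jaw":0.05,"linear":[0.95,-0.44,0.01],"twist":0},{"jaw":0.05,"linear":[1.01,-0.27,0],"twist":0},{"jaw":0.05,"linear":[1.04,-0.09,0.01],"twist":0},{"jaw":0.05,"linear":[0.52,0.02,0],"twist":0},{"jaw":0.05,"linear":[0,0,0],"twist":0}]'
python3 - <<'E'
from h import *
cat='''
def tq():
    o=robot.get_obs();r=(o["position"]-[.5247,-.1377,0])[:2];f=o["ft_force"]
    a=np.degrees(.063-np.arctan2(r[1],r[0]))%360
    print("ang %.1f r %.4f torque %.3f fz %.1f t %.2f"%(a,np.linalg.norm(r),r[0]*f[1]-r[1]*f[0],f[2],o["time"]))
'''
open("h.py","a").write(cat);exec(cat);tq()
print("steps of 1.5deg x4 as 4 equal chords, from 275")
for a in range(275,380,6):
    p,q=np.radians([a,a+6]);print(a+6,np.round(6/4*(np.array([np.cos(q),np.sin(q)])-[np.cos(p),np.sin(p)]),3).tolist(),end=' ')
E
```

```text
time: 18.9
position: [0.527, -0.0772, 0.1215]
tool_rot: [0.999, 0.032, -0.0, -0.001]
ft_force: [-2.5, 2.1, 6.8]
grip_width: 0.0167
grip_force: 50.0
ang 275.8 r 0.0606 torque 0.158 fz 6.8 t 18.90
steps of 1.5deg x4 as 4 equal chords, from 275
281 [0.155, 0.022] 287 [0.152, 0.038] 293 [0.148, 0.054] 299 [0.141, 0.069] 305 [0.133, 0.083] 311 [0.124, 0.097] 317 [0.113, 0.109] 323 [0.101, 0.12] 329 [0.088, 0.13] 335 [0.074, 0.139] 341 [0.059, 0.146] 347 [0.043, 0.151] 353 [0.027, 0.155] 359 [0.011, 0.157] 365 [-0.005, 0.157] 371 [-0.022, 0.155] 377 [-0.038, 0.152] 383 [-0.054, 0.148]
```

```bash
t(){ python3 -c "from h import *;tq()"; }
python3 -m pendant '[{"jaw":0.05,"linear":[0.155,0.022,0],"twist":0},{"jaw":0.05,"linear":[0.155,0.022,0],"twist":0},{"jaw":0.05,"linear":[0.155,0.022,0],"twist":0},{"jaw":0.05,"linear":[0.155,0.022,0],"twist":0}]' >/dev/null; t
python3 -m pendant '[{"jaw":0.05,"linear":[0.152,0.038,0],"twist":0},{"jaw":0.05,"linear":[0.152,0.038,0],"twist":0},{"jaw":0.05,"linear":[0.152,0.038,0],"twist":0},{"jaw":0.05,"linear":[0.152,0.038,0],"twist":0}]' >/dev/null; t
python3 -m pendant '[{"jaw":0.05,"linear":[0.148,0.054,0],"twist":0},{"jaw":0.05,"linear":[0.148,0.054,0],"twist":0},{"jaw":0.05,"linear":[0.148,0.054,0],"twist":0},{"jaw":0.05,"linear":[0.148,0.054,0],"twist":0}]' >/dev/null; t
```

```text
ang 279.8 r 0.0606 torque 0.267 fz 8.0 t 19.23
ang 285.7 r 0.0605 torque 0.335 fz 6.0 t 19.57
ang 291.7 r 0.0604 torque 0.304 fz 7.1 t 19.90
```

```bash
t(){ python3 -c "from h import *;tq()"; }
python3 -m pendant '[{"jaw":0.05,"linear":[0.141,0.069,0],"twist":0},{"jaw":0.05,"linear":[0.141,0.069,0],"twist":0},{"jaw":0.05,"linear":[0.141,0.069,0],"twist":0},{"jaw":0.05,"linear":[0.141,0.069,0],"twist":0}]' >/dev/null; t
```

```text
ang 297.7 r 0.0604 torque 0.310 fz 6.2 t 20.23
```

```bash
t(){ python3 -c "from h import *;tq()"; }
python3 -m pendant '[{"jaw":0.05,"linear":[0.133,0.083,0],"twist":0},{"jaw":0.05,"linear":[0.133,0.083,0],"twist":0},{"jaw":0.05,"linear":[0.133,0.083,0],"twist":0},{"jaw":0.05,"linear":[0.133,0.083,0],"twist":0}]' >/dev/null; t
python3 -m pendant '[{"jaw":0.05,"linear":[0.124,0.097,0],"twist":0},{"jaw":0.05,"linear":[0.124,0.097,0],"twist":0}]' >/dev/null; t
```

```text
ang 303.7 r 0.0603 torque 0.346 fz 5.9 t 20.57
ang 306.6 r 0.0603 torque 0.358 fz 5.8 t 20.73
```

```bash
t(){ python3 -c "from h import *;tq()"; }
python3 -m pendant '[{"jaw":0.05,"linear":[0.124,0.097,0],"twist":0},{"jaw":0.05,"linear":[0.124,0.097,0],"twist":0}]' >/dev/null; t
python3 -m pendant '[{"jaw":0.05,"linear":[0.113,0.109,0],"twist":0},{"jaw":0.05,"linear":[0.113,0.109,0],"twist":0},{"jaw":0.05,"linear":[0.113,0.109,0],"twist":0},{"jaw":0.05,"linear":[0.113,0.109,0],"twist":0}]' >/dev/null; t
```

```text
ang 309.6 r 0.0602 torque 0.332 fz 6.1 t 20.90
ang 315.5 r 0.0601 torque 0.321 fz 6.1 t 21.23
```

```bash
t(){ python3 -c "from h import *;tq()"; }
python3 -m pendant '[{"jaw":0.05,"linear":[0.101,0.12,0],"twist":0},{"jaw":0.05,"linear":[0.101,0.12,0],"twist":0},{"jaw":0.05,"linear":[0.101,0.12,0],"twist":0},{"jaw":0.05,"linear":[0.101,0.12,0],"twist":0}]' >/dev/null; t
python3 -m pendant '[{"jaw":0.05,"linear":[0.088,0.13,0],"twist":0},{"jaw":0.05,"linear":[0.088,0.13,0],"twist":0}]' >/dev/null; t
```

```text
ang 321.5 r 0.0601 torque 0.372 fz 3.9 t 21.57
ang 324.5 r 0.0600 torque 0.329 fz 5.4 t 21.73
```

```bash
t(){ python3 -c "from h import *;tq()"; }
python3 -m pendant '[{"jaw":0.05,"linear":[0.088,0.13,0],"twist":0},{"jaw":0.05,"linear":[0.088,0.13,0],"twist":0}]' >/dev/null; t
python3 -m pendant '[{"jaw":0.05,"linear":[0.074,0.139,0],"twist":0},{"jaw":0.05,"linear":[0.074,0.139,0],"twist":0},{"jaw":0.05,"linear":[0.074,0.139,0],"twist":0},{"jaw":0.05,"linear":[0.074,0.139,0],"twist":0}]' >/dev/null; t
```

```text
ang 327.4 r 0.0600 torque 0.347 fz 4.2 t 21.90
ang 333.4 r 0.0599 torque 0.317 fz 3.8 t 22.23
```

```bash
t(){ python3 -c "from h import *;tq()"; }
python3 -m pendant '[{"jaw":0.05,"linear":[0.059,0.146,0],"twist":0},{"jaw":0.05,"linear":[0.059,0.146,0],"twist":0},{"jaw":0.05,"linear":[0.059,0.146,0],"twist":0},{"jaw":0.05,"linear":[0.059,0.146,0],"twist":0}]' >/dev/null; t
python3 -m pendant '[{"jaw":0.05,"linear":[0.043,0.151,0],"twist":0},{"jaw":0.05,"linear":[0.043,0.151,0],"twist":0}]' >/dev/null; t
```

```text
ang 339.3 r 0.0599 torque 0.314 fz 3.8 t 22.57
ang 342.3 r 0.0598 torque 0.263 fz 3.4 t 22.73
```

```bash
t(){ python3 -c "from h import *;tq()"; }
python3 -m pendant '[{"jaw":0.05,"linear":[0.043,0.151,0],"twist":0},{"jaw":0.05,"linear":[0.043,0.151,0],"twist":0}]' >/dev/null; t
python3 -m pendant '[{"jaw":0.05,"linear":[0.027,0.155,0],"twist":0},{"jaw":0.05,"linear":[0.027,0.155,0],"twist":0}]' >/dev/null; t
```

```text
ang 345.3 r 0.0598 torque 0.342 fz 4.3 t 22.90
ang 348.3 r 0.0598 torque 0.276 fz 3.8 t 23.07
```

```bash
t(){ python3 -c "from h import *;tq()"; }
python3 -m pendant '[{"jaw":0.05,"linear":[0.027,0.155,0],"twist":0},{"jaw":0.05,"linear":[0.027,0.155,0],"twist":0}]' >/dev/null; t
python3 -m pendant '[{"jaw":0.05,"linear":[0.011,0.157,0],"twist":0},{"jaw":0.05,"linear":[0.011,0.157,0],"twist":0}]' >/dev/null; t
```

```text
ang 351.3 r 0.0597 torque 0.218 fz 3.5 t 23.23
ang 354.3 r 0.0597 torque 0.326 fz 3.5 t 23.40
```

```bash
t(){ python3 -c "from h import *;tq()"; }
python3 -m pendant '[{"jaw":0.05,"linear":[0.011,0.157,0],"twist":0},{"jaw":0.05,"linear":[0.011,0.157,0],"twist":0}]' >/dev/null; t
python3 -m pendant '[{"jaw":0.05,"linear":[-0.005,0.157,0],"twist":0},{"jaw":0.05,"linear":[-0.005,0.157,0],"twist":0}]' >/dev/null; t
```

```text
ang 357.3 r 0.0597 torque 0.314 fz 3.2 t 23.57
ang 0.1 r 0.0596 torque 0.390 fz 2.2 t 23.73
```

```bash
t(){ python3 -c "from h import *;tq()"; }
python3 -m pendant '[{"jaw":0.05,"linear":[-0.005,0.157,0],"twist":0},{"jaw":0.05,"linear":[-0.005,0.157,0],"twist":0}]' >/dev/null; t
python3 -c "
from h import *
cams.camera('side');tq()"
```

```text
ang 2.2 r 0.0596 torque 0.563 fz 4.4 t 23.90
ang 2.4 r 0.0596 torque 0.508 fz 4.5 t 23.95
```

```bash
t(){ python3 -c "from h import *;tq()"; }
python3 -m pendant '[{"jaw":0.05,"linear":[-0.015,0.156,0],"twist":0},{"jaw":0.05,"linear":[-0.015,0.156,0],"twist":0}]' >/dev/null; t
python3 -m pendant '[{"jaw":0.05,"linear":[0,0,0],"twist":0}]' >/dev/null; t
python3 -m pendant '[{"jaw":0.05,"linear":[0,0,0],"twist":0}]' >/dev/null; t
```

```text
ang 4.6 r 0.0595 torque 0.628 fz 3.3 t 24.12
ang 4.7 r 0.0595 torque 0.556 fz 4.2 t 24.20
ang 4.7 r 0.0595 torque 0.518 fz 4.5 t 24.28
```

```bash
t(){ python3 -c "from h import *;tq()"; }
python3 -m pendant '[{"jaw":0.05,"linear":[-0.02,0.156,0],"twist":0},{"jaw":0.05,"linear":[-0.02,0.156,0],"twist":0}]' >/dev/null; t
python3 -m pendant '[{"jaw":0.05,"linear":[0,0,0],"twist":0}]' >/dev/null; t
python3 -m pendant '[{"jaw":0.05,"linear":[0,0,0],"twist":0}]' >/dev/null; t
```

```text
ang 7.1 r 0.0595 torque 0.672 fz 4.4 t 24.45
ang 7.3 r 0.0595 torque 0.612 fz 4.0 t 24.53
ang 7.2 r 0.0595 torque 0.631 fz 3.2 t 24.62
```

```bash

python3 -m pendant '[{"jaw":0.05,"linear":[0.02,-0.15,0],"twist":0},{"jaw":0.05,"linear":[0,0,0],"twist":0},{"jaw":0.5,"linear":[0,0,0],"twist":0},{"jaw":0.5,"linear":[0,0,0],"twist":0},{"jaw":0.5,"linear":[0,0,0],"twist":0},{"jaw":0.5,"linear":[0,0,0],"twist":0}]'
python3 -m pendant '[{"jaw":0.5,"linear":[0,0,-1],"twist":0},{"jaw":0.5,"linear":[0,0,-2],"twist":0},{"jaw":0.5,"linear":[0,0,-3],"twist":0},{"jaw":0.5,"linear":[0,0,-3],"twist":0},{"jaw":0.5,"linear":[0,0,-2],"twist":0},{"jaw":0.5,"linear":[0,0,-1],"twist":0},{"jaw":0.5,"linear":[0,3,0],"twist":0},{"jaw":0.5,"linear":[0,4,0],"twist":0},{"jaw":0.5,"linear":[0,4,0],"twist":0},{"jaw":0.5,"linear":[0,3,0],"twist":0},{"jaw":0.5,"linear":[0,0,0],"twist":0},{"jaw":0.5,"linear":[0,0,0],"twist":0}]'
python3 - <<'E'
from h import *
S=cams.camera("side")
h=cv2.cvtColor(S["color"],cv2.COLOR_BGR2HSV).astype(int)
red=((h[...,0]<8)|(h[...,0]>172))&(h[...,1]>150)&(h[...,2]>60)
b,s,_=blob(red,(310,170,345,215));print(b,s)
w=(h[...,1]<45)&(h[...,2]>110)
b,s,_=blob(w,(366,195,385,220));print("tail",b,s)
y=.063-np.radians(6);u=np.array([np.cos(y),np.sin(y)]);z=.072;c=np.array([.5241,-.1375])
print(proj(S,(*(c+.06*u),z+.037)),proj(S,(*(c-.058*u),z+.008)))
E
```

```text
time: 25.12
position: [0.5855, -0.1445, 0.1212]
tool_rot: [0.999, 0.032, 0.001, 0.0]
ft_force: [0.3, -0.9, 0.4]
grip_width: 0.036
grip_force: 0.0
time: 26.12
position: [0.5928, -0.2861, 0.2409]
tool_rot: [1.0, 0.03, -0.0, -0.0]
ft_force: [0.1, -0.4, 0.7]
grip_width: 0.0432
grip_force: 0.0
[330.49107143 196.49107143] [328 187   6  20 112]
tail [373.2        209.23333333] [370 206   7   8  30]
[330.96070613 197.11294427] [372.89923673 211.45291236]
```

```bash
python3 -c "
from rig import robot
print(robot.hand_in())"
```

```text
the job is handed in; nothing more can be done
None
```

I've handed the job in: the wrench is seated on the tap, and the tap was worked half forward and a quarter back, twice. It was then turned forward to firm bottom contact at about 0.65 N m and released at about 26 s; the bottom give (not directly visible) I estimate at about 0.9 mm from the torque, and `hand_in()` returned no verdict.

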